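Set the drip tube to its depth mark in the inclined sleeve and clamp it

TASK

Take the long steel tube that has a black band out of its cradle and slide its bare end down into the inclined sleeve of the stand until the black band is level with the rim of the sleeve's mouth; let go of it there. Then swing the stand's clamp lever fully over to its other side. Leave the spare tube, the beaker and the bottles where they stand.

Things in the scene. Friction and masses are not known exactly. Their poses are not given: they have to be found in the camera images.
- tube_centre (a point): Loose bright steel tube, 200 mm long, 24 mm in diameter, about 0.18 kg: white cap (30 mm wide, 12 mm long) at one end, black band nearer the other, bare end. This point is on its axis half-way along; x runs along the tube to the bare end. It starts level in a white cradle, axis 45 mm above the table, bare end towards the robot; two 10 mm thick V-supports lie 70 mm either side of this point.
- tube_band (a point): Middle of the 4 mm wide black band, on the steel tube's axis, 80 mm from the bare end and 20 mm from tube_centre. Axes as tube_centre.
- sleeve_mouth (a point): Centre of the rim of the stand's fixed sleeve, 150 mm above the table; z points out along the bore, away from the robot and 30 degrees above level; y is level. Tube goes in along -z. Sleeve 65 mm long, open both ends, rubber-lined; bore 27 mm wide, flared to 41 mm at the rim over 12 mm; outside 37 mm, 51 at the rim. No stop at the right depth; friction holds the tube when released, sagging about 3 degrees.
- clamp_lever (a joint): Clamp lever beside the sleeve: 0 leans away from the robot (towards the mouth's side), 0.5 upright, 1.0 rad fully over, leaning towards the robot. It starts between 0 and 0.2, needs about 1 N at its tip and stays where it is left. It does not move the tube.
- clamp_lever_tip (a point): Centre of the 26 mm ball at the end of the clamp lever, a 10 mm steel rod; the ball is 85 mm from the lever's pivot, which is a level line parallel to the sleeve's y axis, 65 mm above the table. The lever stands 100 mm to the sleeve's +y side (left as seen from the robot). The ball is 140 to 150 mm above the table and travels about 80 mm towards the robot.
- spare_centre (a point): Middle of the spare steel tube, 160 mm long, 32 mm in diameter, no band and no cap, in a cradle of the same kind: too thick for the sleeve; leave alone. It may lie on either side of the banded tube.
- beaker: Glass beaker, 68 mm in diameter, 85 mm high, standing under the lower end of the sleeve; origin at the centre of its underside; leave alone.
- bottle_a: White dropper bottle, 30 mm in diameter, 72 mm high; origin at the centre of its underside; leave alone.
- bottle_b: Yellow dropper bottle, 30 mm in diameter, 72 mm high; origin at the centre of its underside; leave alone.
- bottle_c: White bottle, 36 mm in diameter, 85 mm high; origin at the centre of its underside; leave alone.
There are look-alikes about, which are no part of the job. Leave any orange look-alike of the part that bears tube_centre alone.

How it is judged:
By the outcome, as a careful person would: the job done as asked, in the order asked, and still so for the second after the job is handed in, with the robot touching nothing.
It also fails if it takes over 67 s, if anything falls off the work surface, if the arm or the gripper's body presses on something with over 40 N, if the wrist force passes 120 N, or if a joint passes its speed limit or range.

ROBOT

A 6-joint arm with a two-finger parallel gripper is mounted at the origin on the work surface. World frame = base frame: x ahead of the robot, y to its left, z up, the work surface at z = 0. Lengths are in m, angles in rad, forces in N, time in s.
With the tool pointing down it reaches from about 0.425 to 0.95 m from the base axis. Payload 3.5 kg.
Tool frame: the origin (TCP) lies on the centre line of the jaws, within the pads' length; the fingertips stand 11 mm ahead of it and the grasp point (between the pads) lies 8 mm behind it; z points along the fingers, y is the line along which they close (so a half turn about z gives the same grasp; the last joint's range is limited). The gripper opens to 85 mm and grips with 20 to 120 N. Pads are 22 mm wide; open, the fingers measure 114 mm over their backs; the gripper's body (76 mm by 85 mm) begins 54 mm behind the grasp point. The pads swing forward as they close: fully open they stand 13 mm farther back than shut.
Start: joints at [-1.26, 0.286, 1.577, -0, 1.279, -0.15], TCP at [0.3, -0.605, 0.242] pointing down, gripper open.
Joint ranges: [-2.77, 2.77], [-0.9, 2.22], [0.21, 2.48], [-1.53, 4.67], [0.24, 2.81], [-2.84, 2.84]. Speed limits (rad/s): [2.79, 2.79, 3.14, 3.14, 3.14, 3.14].

INTERFACE

Orientations are given as a unit quaternion [w, x, y, z].
In Python, from workcell import manip, viewer gives the robot as it stands.
- The arm moves only by the shell command python3 -m jog 'ROWS' [OPENING] [FORCE]. ROWS is JSON, a list that holds one entry, the list of rows, each a list of 4 numbers: the shift along the tool's x, y, z in m, then the turn about the tool's z in rad. In form: [[[x, y, z, yaw], ...]]. A call has 1 to 20 rows; each row shifts and turns the commanded pose from where the row before left it, along the tool's axes as they then stand; what a row does not reach is not made up. A row lasts 1/12 s, in which the tool goes at most 41.7 mm and 7.16 degrees, less where a joint would pass 70% of its speed; a pose out of reach is approached as far as the arm can. A call with a gripper value outside its range is refused whole. OPENING is the gripper command: -1 is shut, 1 is fully open, values between are in proportion, set as the call begins (- or left out, the last holds). The fingers move at their own pace and stop on an object; FORCE is the grip in N (left out, the last holds). Time passes only in rows, so rows that do not move let the fingers close. It gives the time, the measured TCP pose, the force, the opening and the grip force at its end, in the units of the state.
- manip.observe(): the state, without advancing time (a new reading comes with each control period).
- viewer.get_image(name): name is "scene" or "top"; returns (picture, depth): 420x560x3 uint8, red, green, blue; 420x560 float32, m along the optical axis (not along the pixel's ray), 0 where there is no reading.
- viewer.camera_params(name): a dict with "fx", "fy", "cx", "cy" (pixels), "extrinsics" (4x4, takes a point from world to camera coordinates). Camera axes: x right, y down, z forward; pixel columns grow to the right and rows downward; lengths in m; the calibration is good to about 2 mm. A picture is of the moment at which its call begins. camera_params takes no time and is no camera call.
- manip.finish_job(): hands the job in; it is judged then, once.
The state is a dict: "time_s": time; "q": joint angles; "qvel": joint speeds; "joint_torque": joint torques, N m; "tool_pos": TCP position; "ee_rot": TCP orientation; "force": force on the tool from outside, world axes, zero at the start; "torque": the same for the moment, N m; "finger_gap": finger opening in m; "gripper_force": force on a finger pad.
Only numpy, scipy, OpenCV 4.12 (cv2) and the standard library are available. Lean on these libraries where they do the work, as an engineer would, in place of code of your own. Each camera call takes 0.05 s, during which the arm holds its last target. There are 200 camera calls.

## Working session

There is one attempt and no reset: what is moved stays moved. The work goes in short steps, Python scripts to look and compute and a shell command to move; the robot and the scene stay as the last step left them, time stands still between calls to the robot, and variables do not carry over. Pictures are saved under pics/ and viewed, at most 10 in all, crops included, and the job is handed in when it is done.

```bash
mkdir -p pics; cat > h.py <<'E'
import numpy as np,cv2
from workcell import manip,viewer
def grab(n):
    im,d=viewer.get_image(n); np.savez(f'{n}.npz',im=im,d=d); return im,d
def save(im,f,box=None,s=1):
    im=im[...,::-1]
    if box: c0,r0,c1,r1=box; im=im[r0:r1,c0:c1]
    cv2.imwrite('pics/'+f,cv2.resize(im,None,fx=s,fy=s,interpolation=cv2.INTER_CUBIC))
def P(n):
    p=viewer.camera_params(n); E=np.array(p['extrinsics']); return p,E
def deproj(n,u,v,z):
    p,E=P(n); c=np.array([(u-p['cx'])/p['fx']*z,(v-p['cy'])/p['fy']*z,z]); return E[:3,:3].T@(c-E[:3,3])
def onplane(n,u,v,h):
    p,E=P(n); o=-E[:3,:3].T@E[:3,3]; r=E[:3,:3].T@np.array([(u-p['cx'])/p['fx'],(v-p['cy'])/p['fy'],1]); return o+r*(h-o[2])/r[2]
def proj(n,X):
    p,E=P(n); c=E[:3,:3]@np.array(X)+E[:3,3]; return p['fx']*c[0]/c[2]+p['cx'],p['fy']*c[1]/c[2]+p['cy']
E
python3 - <<'E'
from h import *
for n in('scene','top'):
    im,d=grab(n); save(im,n+'0.png',s=1.4); p,E=P(n); print(n,p['fx'],-E[:3,:3].T@E[:3,3],E[:3,:3].round(2).tolist())
print(manip.observe())
E
```

```text
scene 430.68990626158245 [ 1.25877103 -0.23491008  0.89825748] [[0.17, 0.99, 0.02], [0.68, -0.1, -0.73], [-0.72, 0.13, -0.68]]
top 385.6967985568243 [ 0.29793095 -0.09448719  1.23230304] [[-0.01, -1.0, 0.01], [-0.99, 0.01, -0.14], [0.14, -0.01, -0.99]]
{'time_s': 0.1, 'q': array([-1.25997767e+00,  2.87074599e-01,  1.57800144e+00,  2.91127255e-05,
        1.27859220e+00, -1.50003901e-01]), 'qvel': array([-6.70996112e-04, -1.84986216e-03, -3.23405886e-03,  1.64429711e-04,
       -1.10841224e-03,  5.88837577e-05]), 'joint_torque': array([ 5.33650073e-04, -4.07297802e+01, -2.93696523e+01, -1.54695990e-04,
        3.45179738e-03, -1.09683569e-06]), 'tool_pos': array([ 0.30002089, -0.60403938,  0.24110291]), 'ee_rot': array([-1.03556114e-03,  9.73572987e-01,  2.28373732e-01, -6.94665228e-05]), 'force': array([ 0.84267723, -0.33373384, -0.42913705]), 'torque': array([-0.02286615, -0.00744355, -0.00914249]), 'gripper_force': 0.0, 'finger_gap': 0.08512269980917195}
```

View pics/scene0.png

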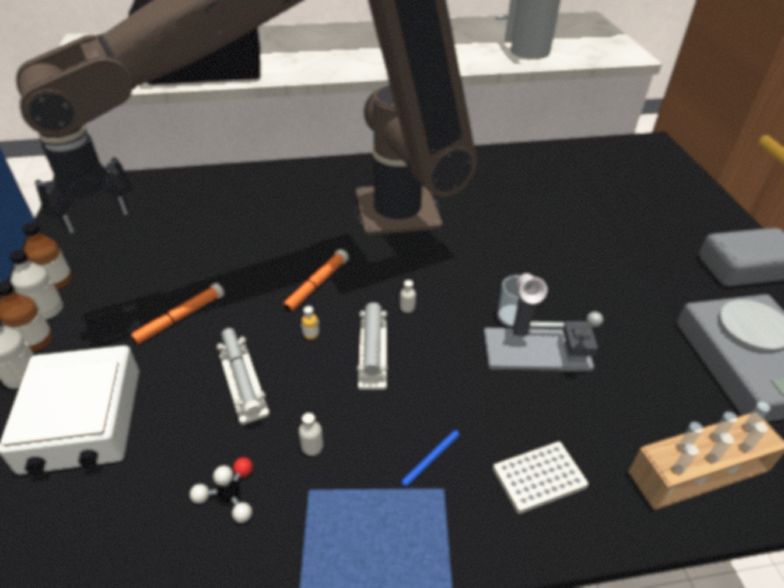

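View pics/top0.png

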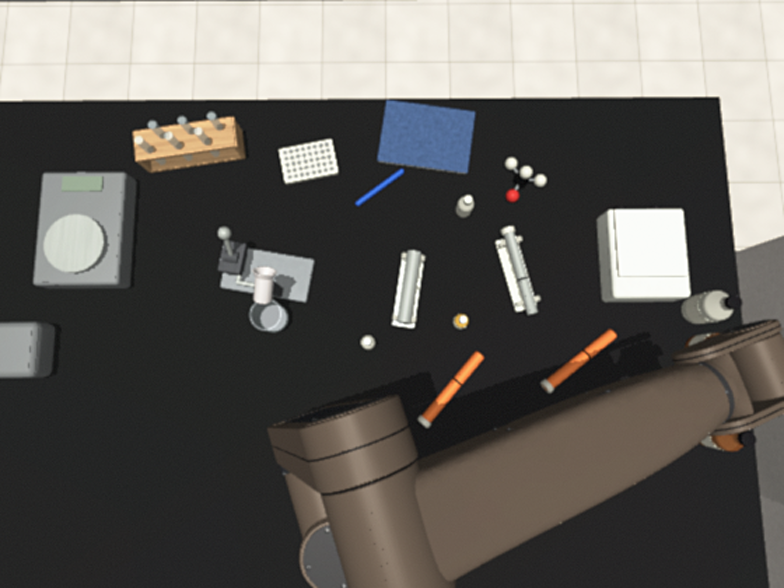

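```bash
python3 - <<'E'
from h import *
t=np.load('top.npz')['im'];s=np.load('scene.npz')['im']
k=lambda a,c,r,z=5,w=76,h=84:cv2.resize(a[r:r+h,c:c+w],None,fx=z,fy=z,interpolation=cv2.INTER_CUBIC)
# left: tube top (c340,r155) ; right: stand top (c150,r155)
save(np.hstack([k(t,335,155),k(t,152,158)]),'c1.png')
save(np.hstack([k(s,143,225),k(s,345,190,z=5)]),'c2.png')
E
```

```text
(no output)
```

View pics/c1.png

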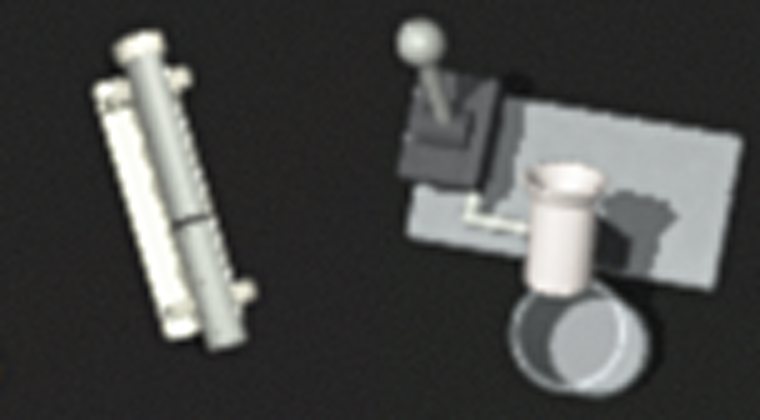

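View pics/c2.png

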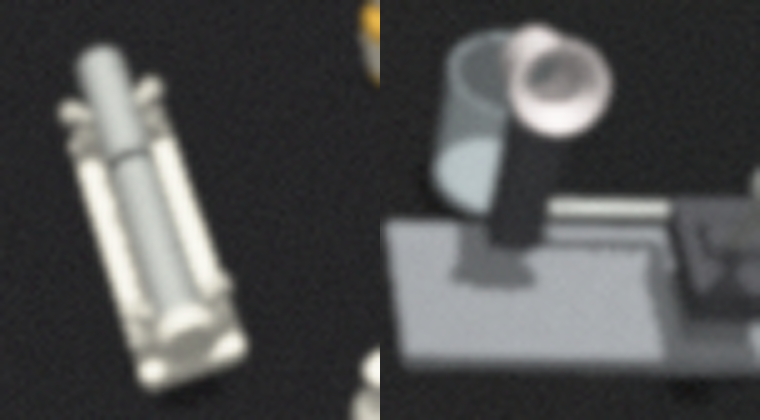

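```bash
python3 - <<'E'
from h import *
L=lambda x,y:(335+x/5,155+y/5); R=lambda x,y:(152+(x-380)/5,158+y/5)
S1=lambda x,y:(143+x/5,225+y/5); S2=lambda x,y:(345+(x-380)/5,190+y/5)
a=lambda v:v.round(4)
for nm,p in dict(cap=(140,50),band=(194,217),bare=(224,335)).items(): print(nm,'top',a(onplane('top',*L(*p),.045)))
for nm,p in dict(band=(126,157),bare=(103,62),cap=(190,335)).items(): print(nm,'scene',a(onplane('scene',*S1(*p),.045)))
for p in [(505,97),(740,140),(713,290),(408,238)]: print('base',a(onplane('top',*R(*p),.01)))
print('mouth',a(onplane('top',*R(565,183),.15)),a(onplane('scene',*S2(560,86),.15)))
print('ball',a(onplane('top',*R(420,42),.145)), a(onplane('scene',595/1.4,319/1.4,.145)))
print('beaker',a(onplane('top',*R(570,335),.085)))
# depth cloud of sleeve
z=np.load('top.npz');d=z['d'];
print('depth pts',[a(deproj('top',*R(*p),d[int(R(*p)[1]),int(R(*p)[0])])) for p in [(560,270),(560,240),(565,215)]])
E
```

```text
cap top [ 0.606  -0.3613  0.045 ]
band top [ 0.4985 -0.3909  0.045 ]
bare top [ 0.4242 -0.4064  0.045 ]
band scene [ 0.4929 -0.3879  0.045 ]
bare scene [ 0.4228 -0.4015  0.045 ]
cap scene [ 0.6112 -0.3555  0.045 ]
base [0.5782 0.2348 0.01  ]
base [0.5487 0.0825 0.01  ]
base [0.4513 0.0985 0.01  ]
base [0.4864 0.294  0.01  ]
mouth [0.4958 0.1615 0.15  ] [0.5029 0.1652 0.15  ]
ball [0.5801 0.2485 0.145 ] [0.5864 0.2506 0.145 ]
beaker [0.4155 0.1715 0.085 ]
depth pts [array([0.447 , 0.1651, 0.1414]), array([0.463 , 0.1635, 0.1498]), array([0.4758, 0.1588, 0.1594])]
```

Pictures: the banded tube lies at right of the two cradles (top px 363,165 cap → 380,222 bare, band 374,198). The sleeve mouth is at top px (189,195) and the lever ball at (160,166). The tool cannot tilt, so the tube must pivot between the pads.

```bash
python3 -m jog '[[[0,0,0,0.11],[0,0,0,0.11],[0.031,-0.016,0,0],[0.031,-0.016,0,0],[0.031,-0.016,0,0],[0.031,-0.016,0,0],[0.031,-0.016,0,0],[0.031,-0.016,0,0],[0.031,-0.016,0,0],[0.031,-0.016,0,0],[0.031,-0.016,0,0],[0.031,-0.016,0,0],[0,0,0.025,0],[0,0,0.025,0],[0,0,0.025,0],[0,0,0.025,0],[0,0,0,0],[0,0,0,0]]]' 1
python3 - <<'E'
from h import *
im,d=grab('scene'); save(im,'s1.png',(110,130,310,330),3)
o=manip.observe();print(o['tool_pos'],o['ee_rot'],o['q'])
E
```

```text
time_s: 1.6
tool_pos: [0.5619, -0.3742, 0.1399]
ee_rot: [-0.002, 0.993, 0.12, -0.002]
force: [-0.7, -0.5, 0.4]
finger_gap: 0.0853
gripper_force: 0.0
[ 0.56304828 -0.37530068  0.14242333] [-2.30577696e-04  9.92763093e-01  1.20088930e-01 -1.92475104e-04] [-7.37598677e-01  3.80386388e-01  1.64702439e+00  1.15366641e-05
  1.11478249e+00  5.92433635e-01]
```

View pics/s1.png

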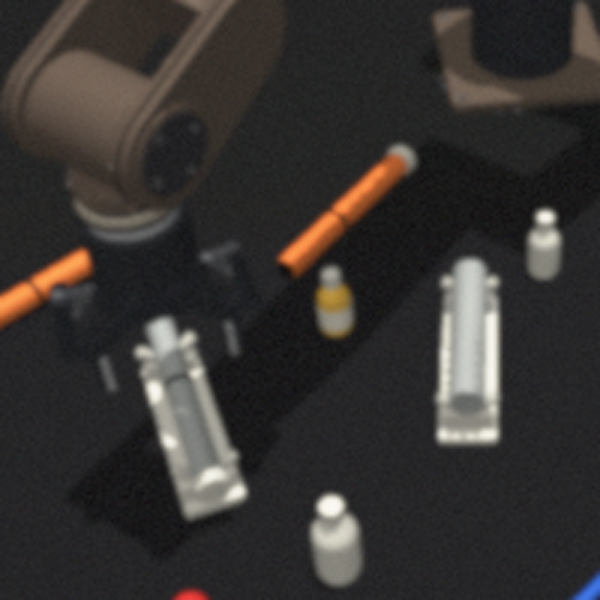

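The open jaws straddle the tube on the cap side, centred within a few mm. Going down and gripping lightly.

```bash
python3 -m jog '[[[0,-0.002,0.025,0],[0,0,0.025,0],[0,0,0.025,0],[0,0,0.015,0],[0,0,0.008,0],[0,0,0.004,0],[0,0,0,0],[0,0,0,0]]]' 1
python3 -m jog '[[[0,0,0,0],[0,0,0,0],[0,0,0,0],[0,0,0,0],[0,0,0,0],[0,0,0,0],[0,0,0,0],[0,0,0,0],[0,0,0,0],[0,0,0,0]]]' -1 20
python3 -m jog '[[[0,0,-0.005,0],[0,0,-0.01,0],[0,0,-0.015,0],[0,0,-0.015,0],[0,0,-0.015,0],[0,0,-0.015,0],[0,0,-0.015,0],[0,0,0,0],[0,0,0,0],[0,0,0,0],[0,0,0,0]]]'
python3 - <<'E'
from h import *
im,d=grab('scene'); save(im,'s2.png',(110,130,310,330),3)
E
```

```text
time_s: 2.32
tool_pos: [0.5635, -0.3742, 0.0421]
ee_rot: [0.001, 0.993, 0.12, 0.001]
force: [0.6, -1.1, 0.0]
finger_gap: 0.0857
gripper_force: 0.0
time_s: 3.15
tool_pos: [0.5618, -0.3698, 0.0407]
ee_rot: [-0.004, 0.993, 0.12, -0.002]
force: [-2.8, 9.2, 7.6]
finger_gap: 0.023
gripper_force: 20.7
time_s: 4.07
tool_pos: [0.5619, -0.3727, 0.1288]
ee_rot: [-0.001, 0.993, 0.12, -0.001]
force: [-0.2, 0.1, -0.7]
finger_gap: 0.0232
gripper_force: 19.9
```

View pics/s2.png

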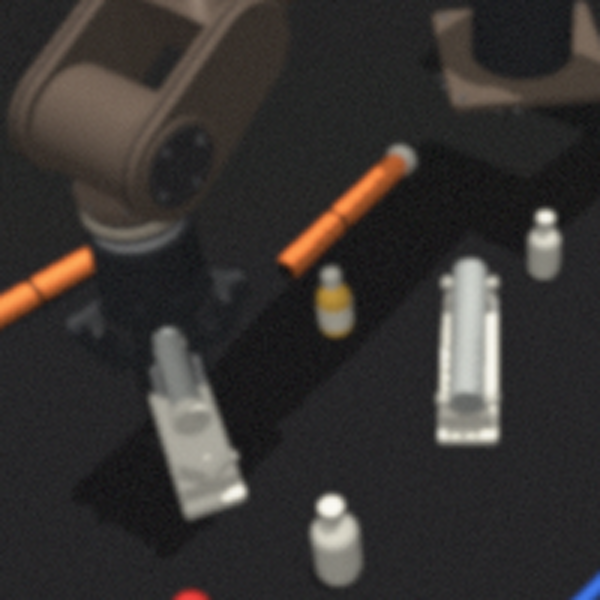

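```bash
cat >> h.py <<'E'
def pitch(g,h,s=.05):
    """g grip pt, h heading deg: predicted pixels of bare end & cap end for pitches (bare down)"""
    for t in range(-10,61,10):
        c,sn=np.cos(np.radians(t)),np.sin(np.radians(t)); hh=np.radians(h)
        d=np.array([-np.cos(hh)*c,-np.sin(hh)*c,-sn]) # towards bare
        print(t,*[np.round(proj(n,np.array(g)+d*k),1) for n in('scene','top') for k in(.1+s,-(.1-s))])
E
python3 - <<'E'
from h import *
pitch([.562,-.3727,.133],13.8)
d=np.load('scene.npz')['d']
for u,v in [(165,244),(166,248),(168,254),(174,270)]: print(u,v,deproj('scene',u,v,d[v,u]).round(3))
E
```

```text
-10 [153.2 205.4] [173.5 270.9] [390.9 219.6] [368.6 156.9]
0 [155.  212.3] [173.  268.7] [388.6 221.4] [369.2 155.9]
10 [157.  220.2] [172.3 266. ] [385.9 221.6] [369.9 155.3]
20 [159.3 228.7] [171.5 262.9] [382.9 220.4] [370.8 155.2]
30 [161.8 237.7] [170.5 259.4] [379.9 217.8] [371.8 155.6]
40 [164.4 247. ] [169.5 255.7] [376.7 214. ] [372.9 156.6]
50 [167.1 256.4] [168.4 252. ] [373.7 209.1] [374. 158.]
60 [169.8 265.8] [167.3 248.2] [370.7 203.4] [375.2 159.9]
165 244 [ 0.542 -0.378  0.144]
166 248 [ 0.555 -0.376  0.144]
168 254 [ 0.575 -0.371  0.145]
174 270 [ 0.614 -0.359  0.132]
```

The tube is still level in the grip (depth: surface at z≈0.144 along it). I'll lower so that at 30° it would rest in the near V-support, then ease the grip so it pivots.

```bash
python3 -m jog '[[[0,0,0.014,0],[0,0,0.014,0],[0,0,0,0],[0,0,0,0],[0,0,0,0]]]' 
cat > t.py <<'E'
from h import *
import sys
def tilt(g,h,n='scene'):
    im,d=grab(n); p,E=P(n); v,u=np.mgrid[:420,:560]; 
    c=np.stack([(u-p['cx'])/p['fx']*d,(v-p['cy'])/p['fy']*d,d],-1); X=(c-E[:3,3])@E[:3,:3]
    hh=np.radians(h); r=X-np.array(g); s=r[...,0]*np.cos(hh)+r[...,1]*np.sin(hh); l=-r[...,0]*np.sin(hh)+r[...,1]*np.cos(hh)
    k=(abs(l)<.004)&(d>0)&(r[...,2]>-.12)&(r[...,2]<.06)&(s>-.16)&(s<.07)
    for b in np.arange(-.16,.07,.01):
        m=k&(s>=b)&(s<b+.01)
        if m.any(): print(f'{b+.005:.3f} z {np.median(X[m][:,2]):.3f} n{m.sum()}',end='; ')
    print()
if __name__=='__main__':
    o=manip.observe(); g=o['tool_pos']+[0,0,.0045]; w,x,y,z=o['ee_rot']; h=np.degrees(2*np.arctan2(y,x)); print(o['time_s'],g.round(4),h.round(1)); tilt(g,h,sys.argv[1])
E
python3 -m jog '[[[0,0,0,0],[0,0,0,0],[0,0,0,0]]]' -0.44 
python3 t.py scene
python3 -m jog '[[[0,0,0,0],[0,0,0,0],[0,0,0,0]]]' -0.43 
python3 t.py scene
```

```text
time_s: 4.53
tool_pos: [0.5623, -0.3731, 0.1013]
ee_rot: [-0.001, 0.993, 0.12, -0.001]
force: [-0.5, -0.4, -0.7]
finger_gap: 0.0231
gripper_force: 19.9
time_s: 4.78
tool_pos: [0.5629, -0.3734, 0.1031]
ee_rot: [0.0, 0.993, 0.12, 0.0]
force: [-0.1, 0.4, -0.6]
finger_gap: 0.0242
gripper_force: 4.3
4.7833 [ 0.5629 -0.3734  0.1076] 13.8
-0.065 z 0.085 n4; -0.055 z 0.088 n7; -0.045 z 0.094 n3; -0.035 z 0.098 n9; -0.025 z 0.010 n15; -0.015 z 0.011 n17; -0.005 z 0.010 n16; 0.005 z 0.117 n9; 0.015 z 0.123 n8; 0.025 z 0.028 n29; 0.035 z 0.011 n27; 0.045 z 0.128 n40; 0.055 z 0.116 n30; 0.065 z -0.001 n12; 
time_s: 5.08
tool_pos: [0.5629, -0.3736, 0.1029]
ee_rot: [0.0, 0.993, 0.12, 0.0]
force: [-0.2, 0.9, 0.3]
finger_gap: 0.0245
gripper_force: 0.0
5.0833 [ 0.5629 -0.3736  0.1074] 13.8
-0.095 z 0.054 n4; -0.085 z 0.055 n8; -0.075 z 0.056 n11; -0.065 z 0.055 n10; -0.055 z 0.054 n11; -0.045 z 0.054 n9; -0.035 z 0.054 n10; -0.025 z 0.055 n10; -0.015 z 0.054 n9; -0.005 z 0.055 n11; 0.005 z 0.055 n12; 0.015 z 0.055 n12; 0.025 z 0.055 n12; 0.035 z 0.055 n12; 0.045 z 0.026 n22; 0.055 z 0.000 n22; 0.065 z 0.039 n42;
```

Easing to -0.44 tilted it ~25° nicely; -0.43 let it drop back level into the cradle. Looking at where it lies now.

```bash
python3 -m jog '[[[0,0,-0.025,0],[0,0,-0.02,0],[0,0,0,0],[0,0,0,0]]]' 0.9
python3 - <<'E'
from h import *
im,d=grab('scene'); save(im,'s3.png',(130,200,230,320),5)
E
```

```text
time_s: 5.47
tool_pos: [0.5635, -0.3742, 0.1495]
ee_rot: [0.002, 0.993, 0.12, 0.001]
force: [-0.1, -0.4, -0.2]
finger_gap: 0.0715
gripper_force: 0.0
```

View pics/s3.png

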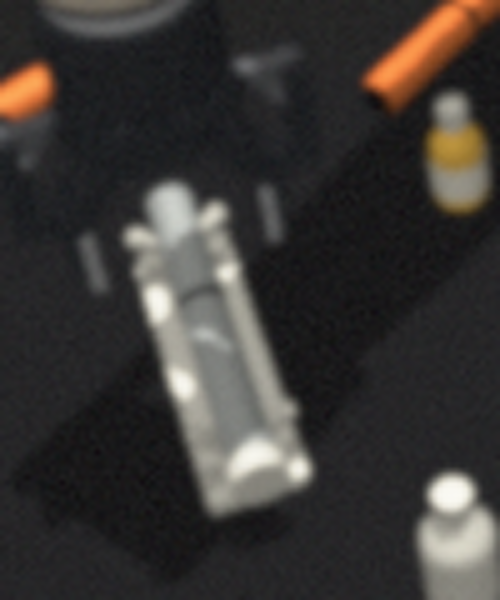

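```bash
python3 - <<'E'
from h import *
S=lambda x,y:(130+x/5,200+y/5)
for nm,p in dict(band=(198,293),bare=(170,198),cap=(258,465)).items(): print(nm,onplane('scene',*S(*p),.045).round(4))
print(onplane('scene',168.2,256.4,.045))
E
```

```text
band [ 0.501  -0.3842  0.045 ]
bare [ 0.4312 -0.4002  0.045 ]
cap [ 0.6143 -0.3541  0.045 ]
[ 0.49288933 -0.38790812  0.045     ]
```

```bash
python3 -m jog '[[[0,0,0.025,0],[0,0,0.025,0],[0,0,0.025,0],[0,0,0.02,0],[0,0,0.012,0],[0,0,0,0],[0,0,0,0]]]' 
python3 -m jog '[[[0,0,0,0],[0,0,0,0],[0,0,0,0],[0,0,0,0],[0,0,0,0],[0,0,0,0],[0,0,0,0],[0,0,0,0],[0,0,0,0],[0,0,0,0]]]' -1 20
python3 -m jog '[[[0,0,-0.005,0],[0,0,-0.015,0],[0,0,-0.02,0],[0,0,-0.02,0],[0,0,0,0],[0,0,0,0],[0,0,0,0]]]'
python3 t.py scene
python3 -m jog '[[[0,0,0,0],[0,0,0,0],[0,0,0,0]]]' -0.441
python3 -m jog '[[[0,0,0,0],[0,0,0,0],[0,0,0,0],[0,0,0,0]]]' -1 40
python3 t.py scene
```

```text
time_s: 6.1
tool_pos: [0.562, -0.3728, 0.039]
ee_rot: [-0.001, 0.993, 0.12, -0.001]
force: [0.3, -0.2, 0.8]
finger_gap: 0.0812
gripper_force: 0.0
time_s: 6.93
tool_pos: [0.5622, -0.3697, 0.0416]
ee_rot: [-0.004, 0.993, 0.12, -0.001]
force: [-3.3, 10.4, 8.7]
finger_gap: 0.0233
gripper_force: 20.2
time_s: 7.52
tool_pos: [0.5622, -0.3733, 0.0999]
ee_rot: [-0.0, 0.993, 0.12, -0.0]
force: [0.5, -0.3, -1.5]
finger_gap: 0.0229
gripper_force: 19.8
7.5167 [ 0.5622 -0.3733  0.1044] 13.8
-0.035 z 0.112 n6; -0.025 z 0.113 n10; -0.015 z 0.113 n10; -0.005 z 0.113 n12; 0.005 z 0.113 n13; 0.015 z 0.113 n17; 0.025 z 0.032 n24; 0.035 z 0.016 n42; 0.045 z 0.057 n22; 0.055 z 0.106 n20; 0.065 z 0.097 n46; 
time_s: 7.82
tool_pos: [0.562, -0.3728, 0.099]
ee_rot: [-0.001, 0.993, 0.12, -0.001]
force: [-0.8, 0.8, -0.9]
finger_gap: 0.0238
gripper_force: 3.5
time_s: 8.15
tool_pos: [0.5626, -0.3733, 0.1003]
ee_rot: [-0.0, 0.993, 0.12, -0.0]
force: [-1.0, -0.3, -1.4]
finger_gap: 0.0228
gripper_force: 39.2
8.15 [ 0.5626 -0.3733  0.1048] 13.8
-0.065 z 0.084 n3; -0.055 z 0.088 n4; -0.045 z 0.092 n7; -0.035 z 0.096 n7; -0.025 z 0.101 n7; -0.015 z 0.010 n19; -0.005 z 0.011 n14; 0.005 z 0.114 n10; 0.015 z 0.120 n10; 0.025 z 0.028 n29; 0.035 z 0.010 n25; 0.045 z 0.002 n17; 0.055 z 0.127 n44; 0.065 z 0.056 n24;
```

Now at ~24°. Raise 14 mm and repeat to reach 30°.

```bash
python3 -m jog '[[[0,0,-0.007,0],[0,0,-0.007,0],[0,0,0,0],[0,0,0,0],[0,0,0,0]]]'
python3 -m jog '[[[0,0,0,0],[0,0,0,0],[0,0,0,0]]]' -0.441
python3 -m jog '[[[0,0,0,0],[0,0,0,0],[0,0,0,0],[0,0,0,0]]]' -1 40
python3 t.py scene
python3 -m jog '[[[0,0,-0.025,0],[0,0,-0.035,0],[0,0,-0.035,0],[0,0,-0.035,0],[0,0,-0.02,0],[0,0,0,0],[0,0,0,0],[0,0,0,0]]]'
python3 t.py scene
python3 - <<'E'
from h import *
im,d=grab('top'); save(im,'t4.png',(320,130,420,250),5)
E
```

```text
time_s: 8.62
tool_pos: [0.5628, -0.3735, 0.1149]
ee_rot: [0.0, 0.993, 0.12, 0.0]
force: [0.2, -0.3, -1.1]
finger_gap: 0.0227
gripper_force: 39.3
time_s: 8.87
tool_pos: [0.5624, -0.3729, 0.1139]
ee_rot: [-0.001, 0.993, 0.12, -0.0]
force: [-1.2, 0.4, -1.4]
finger_gap: 0.0238
gripper_force: 3.8
time_s: 9.2
tool_pos: [0.5625, -0.3732, 0.1142]
ee_rot: [-0.0, 0.993, 0.12, -0.0]
force: [0.5, -0.3, -1.0]
finger_gap: 0.0219
gripper_force: 39.4
9.2 [ 0.5625 -0.3732  0.1187] 13.8
-0.085 z 0.080 n2; -0.075 z 0.084 n4; -0.065 z 0.088 n3; -0.055 z 0.095 n6; -0.045 z 0.009 n7; -0.035 z 0.012 n13; -0.025 z 0.009 n14; -0.015 z 0.011 n14; -0.005 z 0.010 n18; 0.005 z 0.129 n7; 0.015 z 0.135 n9; 0.025 z 0.029 n25; 0.035 z 0.009 n21; 0.045 z 0.152 n23; 0.055 z 0.143 n33; 0.065 z 0.132 n12; 
time_s: 9.92
tool_pos: [0.562, -0.3728, 0.2622]
ee_rot: [-0.001, 0.993, 0.12, -0.001]
force: [-0.7, 0.1, -2.2]
finger_gap: 0.0225
gripper_force: 39.6
9.9167 [ 0.562  -0.3728  0.2667] 13.8
-0.125 z 0.204 n1; -0.115 z 0.206 n2; -0.105 z 0.214 n4; -0.095 z 0.220 n2; -0.085 z 0.226 n3; -0.075 z 0.229 n2; -0.065 z 0.237 n4; -0.055 z 0.243 n4; -0.045 z 0.248 n2; -0.035 z 0.255 n4; -0.025 z 0.259 n3; -0.015 z 0.264 n5; -0.005 z 0.270 n4; 0.005 z 0.277 n6; 0.015 z 0.281 n7; 0.025 z 0.287 n3; 0.035 z 0.301 n2; 0.045 z 0.303 n14; 0.055 z 0.292 n36; 0.065 z 0.283 n9;
```

View pics/t4.png

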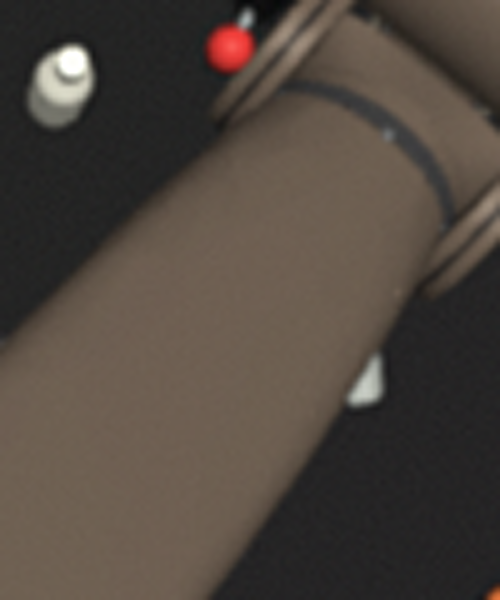

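The top view is blocked by the arm, but the scene depth gives a 30.1° tilt. Now I fit the sleeve from depth.

```bash
cat > fit.py <<'E'
from h import *
from scipy.optimize import least_squares
def cloud(n):
    z=np.load(n+'.npz'); d=z['d']; p,E=P(n); v,u=np.mgrid[:420,:560]
    c=np.stack([(u-p['cx'])/p['fx']*d,(v-p['cy'])/p['fy']*d,d],-1); return ((c-E[:3,3])@E[:3,:3])[d>0]
def axis(y): y=np.radians(y); return np.array([np.cos(.5236)*np.cos(y),np.cos(.5236)*np.sin(y),.5])
M0=np.array([.499,.162,.15])
for use in (['top'],['scene'],['top','scene']):
    X=np.vstack([cloud(n) for n in use])
    X=X[(np.linalg.norm(X-M0,axis=1)<.09)&(X[:,2]>.10)]
    def f(q,X):
        a=axis(q[2]); M=np.array([q[0],q[1],.15])+0; r=X-M; s=r@a; return s,np.linalg.norm(r-s[:,None]*a,axis=1)
    q=np.array([.499,.162,-10.2])
    for it in range(4):
        s,rr=f(q,X); k=(s>-.062)&(s<-.016)&(rr>.0135)&(rr<.0225)&((X-M0)[:,2]-s*.5>0)   # upper half
        o=least_squares(lambda q:np.r_[f(q,X[k])[1]-.0185,(q[2]+10.2)/1.0*.002],q,loss='soft_l1',f_scale=.002); q=o.x
    s,rr=f(q,X); fl=(rr>.021)&(rr<.027)&(s>-.015)&(s<.012)
    print(use,q.round(4),k.sum(),'resid',np.std(f(q,X[k])[1]-.0185).round(4),'flange s',np.percentile(s[fl],[5,25,50,75,95]).round(4),fl.sum())
    # ball
    b=np.vstack([cloud(n) for n in use]); b=b[(np.linalg.norm(b-[.583,.2495,.145],axis=1)<.025)&(b[:,2]>.13)]
    o=least_squares(lambda c:np.linalg.norm(b-c,axis=1)-.013,[.583,.2495,.143],loss='soft_l1',f_scale=.002); print('ball',o.x.round(4),len(b))
E
python3 fit.py
```

```text
['top'] [  0.5      0.1628 -10.4418] 187 resid 0.0015 flange s [-0.0068 -0.0046 -0.0015 -0.0001  0.0008] 53
ball [0.5811 0.2492 0.1432] 69
['scene'] [  0.5084   0.1587 -11.0114] 55 resid 0.0018 flange s [-0.0119 -0.01   -0.008  -0.0061 -0.0035] 75
ball [0.5834 0.2497 0.1417] 91
['top', 'scene'] [  0.5009   0.1629 -10.7129] 227 resid 0.0015 flange s [-0.0069 -0.003  -0.001   0.0005  0.0025] 130
ball [0.5824 0.2495 0.1425] 160
```

```bash
python3 -m jog '[[[0,0,0,0.106],[0,0,0,0.106],[0,0,0,0.106],[0,0,0,0.106],[0.001,-0.02,0,0],[0.001,-0.035,0,0],[0.001,-0.035,0,0],[0.001,-0.035,0,0],[0.001,-0.035,0,0],[0.001,-0.035,0,0],[0.001,-0.035,0,0],[0.001,-0.035,0,0],[0.001,-0.035,0,0],[0.001,-0.035,0,0],[0.001,-0.035,0,0],[0.001,-0.035,0,0],[0.001,-0.035,0,0],[0.001,-0.035,0,0],[0.001,-0.03,0,0],[0,-0.01,0,0]]]'
python3 -m jog '[[[0,0,0.005,0],[0,0,0.004,0],[0,0,0,0],[0,0,0,0],[0,0,0,0],[0,0,0,0]]]'
python3 t.py scene; python3 t.py top
python3 - <<'E'
from h import *
o=manip.observe();print(o['tool_pos'],o['q'].round(2))
im=np.load('scene.npz')['im'];im2=np.load('top.npz')['im']
k=lambda a,c,r:cv2.resize(a[r:r+120,c:c+78],None,fx=5,fy=5,interpolation=cv2.INTER_CUBIC)
save(np.hstack([k(im,350,140),k(im2,150,120)]),'a5.png')
E
```

```text
time_s: 11.68
tool_pos: [0.6705, 0.1346, 0.2615]
ee_rot: [-0.001, 0.996, -0.09, -0.002]
force: [-0.7, -0.3, -2.7]
finger_gap: 0.0226
gripper_force: 39.6
time_s: 12.18
tool_pos: [0.6713, 0.129, 0.2556]
ee_rot: [0.0, 0.996, -0.092, 0.0]
force: [0.3, 0.2, -2.0]
finger_gap: 0.0227
gripper_force: 39.6
12.1833 [0.6713 0.129  0.2601] -10.6
-0.025 z 0.256 n1; -0.015 z 0.260 n4; -0.005 z 0.264 n3; 0.005 z 0.271 n7; 0.015 z 0.275 n8; 0.025 z 0.282 n5; 0.035 z 0.291 n4; 0.045 z 0.297 n12; 0.055 z 0.285 n43; 0.065 z 0.278 n7; 
12.2333 [0.6713 0.1293 0.2603] -10.6
-0.125 z 0.199 n2; -0.115 z 0.202 n4; -0.105 z 0.207 n5; -0.095 z 0.215 n7; -0.085 z 0.220 n13; -0.075 z 0.226 n12; -0.065 z 0.231 n12; -0.055 z 0.237 n13; -0.045 z 0.243 n13; -0.035 z 0.249 n14; 
[0.67132333 0.12950364 0.25581105] [ 0.04  0.3   1.54 -0.    1.3   1.8 ]
```

View pics/a5.png

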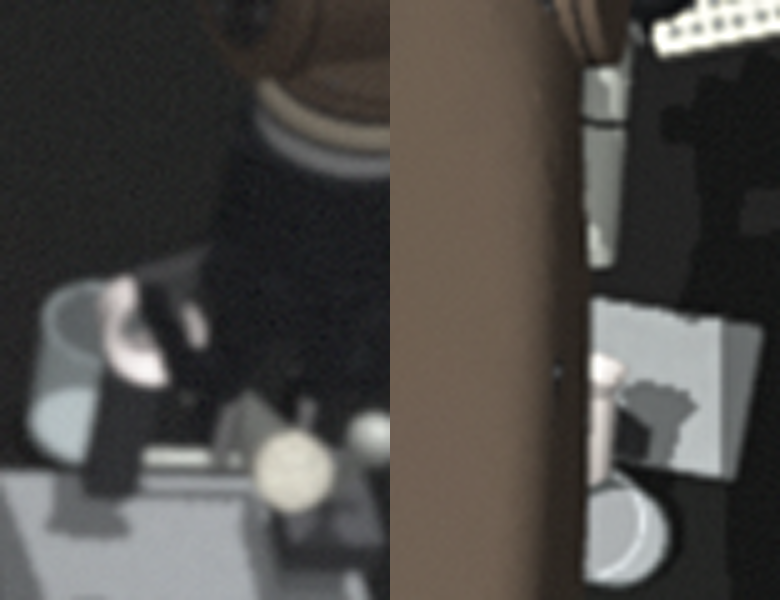

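```bash
python3 - <<'E'
from h import *
R=lambda x,y:(150+(x-390)/5,120+y/5)
M=np.array([.5005,.1625,.15]);h=np.radians(-10.5);l=np.array([-np.sin(h),np.cos(h),0]);f=np.array([np.cos(h),np.sin(h),0])
for nm,p,z in [('tube low',(613,262),.185),('tube band',(626,124),.228),('flange',(626,372),.147),('sleeve',(610,470),.118)]:
    X=onplane('top',*R(*p),z); print(nm,X.round(4),'lat',((X-M)@l).round(4),'fwd',((X-M)@f).round(4))
G=manip.observe()['tool_pos']; print('tcp lat',(G-M)@l,'fwd',(G-M)@f)
E
```

```text
tube low [0.5519 0.1393 0.185 ] lat -0.0135 fwd 0.0548
tube band [0.6176 0.1245 0.228 ] lat -0.0161 fwd 0.122
flange [0.4968 0.1388 0.147 ] lat -0.024 fwd 0.0006
sleeve [0.4442 0.1531 0.118 ] lat -0.0195 fwd -0.0536
tcp lat -0.0013137565158435635 fwd 0.1739759880392447
```

Scene: bare end aims at the mouth; top: tube parallel to and ~2 mm right of the sleeve axis (bare end at px 194,173). Correct and approach the mouth, then enter.

```bash
python3 -m jog '[[[0,-0.002,0.005,0],[-0.0104,0,0.006,0],[-0.0104,0,0.006,0],[-0.0104,0,0.006,0],[-0.0104,0,0.006,0],[0,0,0,0],[0,0,0,0],[-0.0087,0,0.005,0],[-0.0087,0,0.005,0],[-0.0087,0,0.005,0],[0,0,0,0],[0,0,0,0]]]'
```

```text
time_s: 13.28
tool_pos: [0.6042, 0.1448, 0.2107]
ee_rot: [0.0, 0.996, -0.091, -0.001]
force: [-0.2, -0.2, -1.3]
finger_gap: 0.0225
gripper_force: 39.6
```

```bash
python3 -m jog '[[[-0.0087,0,0.005,0],[-0.0087,0,0.005,0],[0,0,0,0],[0,0,0,0]]]'
python3 -m jog '[[[-0.0087,0,0.005,0],[-0.0087,0,0.005,0],[0,0,0,0],[0,0,0,0]]]'
python3 t.py top;python3 t.py scene
```

```text
time_s: 13.62
tool_pos: [0.587, 0.1479, 0.2006]
ee_rot: [0.0, 0.996, -0.091, -0.001]
force: [-0.2, -0.5, -1.1]
finger_gap: 0.0224
gripper_force: 39.6
time_s: 13.95
tool_pos: [0.5698, 0.1511, 0.1906]
ee_rot: [0.0, 0.996, -0.091, -0.001]
force: [-0.3, -1.0, -0.6]
finger_gap: 0.0226
gripper_force: 39.6
13.95 [0.5698 0.1511 0.1951] -10.5
-0.135 z 0.134 n2; -0.125 z 0.140 n4; -0.115 z 0.146 n8; -0.105 z 0.150 n8; -0.095 z 0.157 n11; -0.085 z 0.166 n10; -0.075 z 0.163 n12; -0.065 z 0.167 n9; -0.055 z 0.171 n3; 
14.0 [0.5705 0.151  0.1957] -10.5
-0.125 z 0.136 n2; -0.115 z 0.142 n2; -0.105 z 0.150 n2; -0.085 z 0.091 n18; -0.075 z 0.084 n4; -0.035 z 0.182 n1; -0.025 z 0.189 n2; -0.015 z 0.195 n2; -0.005 z 0.201 n4; 0.005 z 0.205 n3; 0.015 z 0.211 n5; 0.025 z 0.217 n4; 0.035 z 0.229 n3; 0.045 z 0.232 n9; 0.055 z 0.222 n28; 0.065 z 0.212 n9;
```

```bash
python3 -m jog '[[[-0.0087,0,0.005,0],[0,0,0,0],[0,0,0,0],[0,0,0,0]]]'
cat > prof.py <<'E'
from h import *
M=np.array([.5005,.1625,.15]);h=np.radians(-10.5);u=np.array([np.cos(.5236)*np.cos(h),np.cos(.5236)*np.sin(h),.5]);l=np.array([-np.sin(h),np.cos(h),0]);n=np.cross(u,l)
im,d=grab('top'); 
for ang in (-40,-60,-75):
    a=np.radians(ang); o=.012*(np.cos(a)*n+np.sin(a)*l); print('ang',ang)
    for t in np.arange(-.03,.056,.003):
        x,y=proj('top',M+u*t+o); g=cv2.getRectSubPix(im,(1,1),(float(x),float(y)))[0,0]; print(f'{t*1e3:.0f}:{g[0]},{g[2]}',end=' ')
    print()
save(im,'b6.png',(165,150,225,230),7)
o=manip.observe();G=o['tool_pos'];print(G,'axial',(G-M)@u,o['force'])
E
python3 prof.py
```

```text
time_s: 14.38
tool_pos: [0.5621, 0.1526, 0.1863]
ee_rot: [0.0, 0.996, -0.091, 0.0]
force: [-0.4, 0.6, -0.9]
finger_gap: 0.0229
gripper_force: 39.6
ang -40
-30:163,154 -27:163,154 -24:163,155 -21:165,156 -18:164,155 -15:153,145 -12:144,137 -9:141,134 -6:130,124 -3:116,112 -0:110,108 3:110,108 6:111,109 9:108,106 12:82,80 15:47,44 18:41,34 21:47,37 24:45,35 27:42,31 30:41,30 33:42,31 36:43,33 39:44,34 42:45,34 45:45,35 48:47,37 51:48,38 54:48,38 
ang -60
-30:158,150 -27:158,150 -24:158,150 -21:159,151 -18:157,149 -15:144,136 -12:139,131 -9:135,127 -6:122,116 -3:109,105 -0:105,102 3:106,103 6:106,103 9:101,99 12:81,82 15:65,65 18:74,73 21:85,83 24:81,78 27:78,74 30:78,75 33:80,77 36:81,78 39:81,78 42:70,65 45:59,52 48:60,53 51:61,55 54:62,56 
ang -75
-30:153,145 -27:153,145 -24:153,146 -21:154,146 -18:149,142 -15:137,130 -12:134,126 -9:132,124 -6:123,117 -3:117,112 -0:122,116 3:126,120 6:123,118 9:119,118 12:111,113 15:99,100 18:114,117 21:123,126 24:120,120 27:118,120 30:121,122 33:123,125 36:124,126 39:122,123 42:87,86 45:56,53 48:52,49 51:52,49 54:51,48 
[0.56228965 0.15257864 0.18641071] axial 0.07238646647468835 [-0.29577848  0.03646188 -0.76922011]
```

View pics/b6.png

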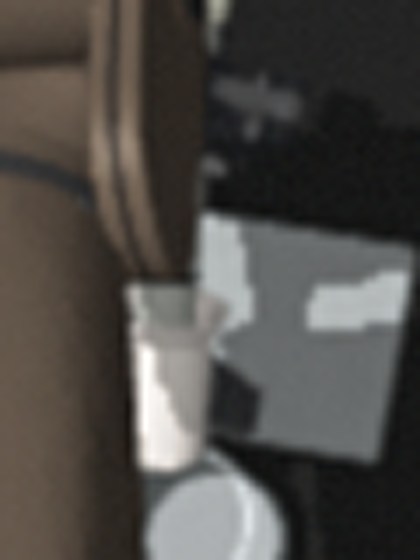

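```bash
python3 -m jog '[[[-0.0043,0,0.0025,0],[-0.0035,0,0.002,0],[0,0,0,0],[0,0,0,0],[0,0,0,0]]]'
sed -i 's/b6.png/b7.png/' prof.py; python3 prof.py | grep -A1 -E '75|60|axial'
python3 - <<'E'
from h import *
M=np.array([.5005,.1625,.15]);h=np.radians(-10.5);u=np.array([np.cos(.5236)*np.cos(h),np.cos(.5236)*np.sin(h),.5]);l=np.array([-np.sin(h),np.cos(h),0]);n=np.cross(u,l)
for t in(-.005,0,.005): print(t,[np.round(proj('top',M+u*t+.0255*(np.cos(a)*n-np.sin(a)*l)),1).tolist() for a in np.radians([30,60,90,120])])
im=np.load('top.npz')['im']
# right-edge silhouette by row, on brightness
for r in range(184,206): print(r,im[r,186:206].astype(int).mean(-1).round().astype(int).tolist())
E
```

```text
time_s: 14.85
tool_pos: [0.5545, 0.154, 0.1818]
ee_rot: [0.0, 0.996, -0.091, 0.0]
force: [-0.9, 0.2, -0.4]
finger_gap: 0.0225
gripper_force: 39.6
ang -60
-30:157,149 -27:157,149 -24:158,150 -21:159,150 -18:156,148 -15:144,137 -12:139,131 -9:136,128 -6:123,117 -3:110,107 -0:103,100 3:85,81 6:67,64 9:68,65 12:76,73 15:77,74 18:77,73 21:77,74 24:75,72 27:75,73 30:76,73 33:74,70 36:70,65 39:69,64 42:67,62 45:61,55 48:58,51 51:56,50 54:60,55 
ang -75
-30:153,145 -27:153,145 -24:155,146 -21:154,146 -18:149,142 -15:137,130 -12:135,127 -9:133,126 -6:123,117 -3:119,114 -0:119,114 3:112,106 6:100,95 9:102,100 12:117,118 15:119,120 18:121,122 21:120,122 24:119,120 27:119,122 30:118,120 33:102,102 36:89,89 39:86,87 42:73,70 45:56,52 48:52,48 51:59,57 54:72,69 
[0.55462523 0.15397014 0.18192636] axial 0.06339825130442184 [ 0.82233708 -0.07690686 -0.98131811]
-0.005 [[190.6, 198.0], [194.9, 197.5], [197.3, 196.2], [197.4, 194.5]]
0 [[190.7, 196.3], [195.0, 195.8], [197.5, 194.5], [197.6, 192.9]]
0.005 [[190.9, 194.7], [195.1, 194.2], [197.6, 192.9], [197.7, 191.2]]
184 [65, 41, 38, 39, 39, 35, 51,
[... 1476 characters left out ...]
1, 149, 148, 147, 143, 139, 134, 127, 129, 147, 132, 110, 104, 105, 107, 106, 107, 107, 106, 107]
200 [169, 161, 162, 161, 157, 153, 147, 136, 125, 130, 148, 121, 107, 106, 107, 107, 107, 107, 106, 106]
201 [187, 163, 164, 164, 161, 156, 150, 137, 117, 88, 96, 99, 104, 107, 108, 107, 107, 105, 106, 107]
202 [207, 168, 162, 162, 161, 155, 149, 137, 114, 68, 47, 63, 84, 101, 107, 108, 106, 106, 106, 107]
203 [237, 186, 162, 162, 159, 153, 147, 135, 111, 68, 36, 36, 52, 76, 100, 109, 107, 106, 107, 108]
204 [242, 190, 161, 161, 157, 153, 146, 132, 104, 65, 38, 33, 36, 50, 77, 97, 104, 105, 105, 107]
205 [241, 187, 159, 162, 157, 153, 145, 130, 103, 58, 36, 35, 37, 39, 47, 65, 89, 103, 106, 107]
```

```bash
cat > rim.py <<'E'
from h import *
from scipy.optimize import minimize
c1=cv2.imread('pics/c1.png').astype(np.float32).mean(-1);c2=cv2.imread('pics/c2.png').astype(np.float32).mean(-1)
h=np.radians(-10.5);u=np.array([np.cos(.5236)*np.cos(h),np.cos(.5236)*np.sin(h),.5]);l=np.array([-np.sin(h),np.cos(h),0]);n=np.cross(u,l)
M0=np.array([.5005,.1625,.15]); A=np.linspace(0,2*np.pi,72,endpoint=False)
def samp(cam,M,r):
    pts=[proj(cam,M+r*(np.cos(a)*n+np.sin(a)*l)) for a in A]
    off=(152,158,380) if cam=='top' else (345,190,380)
    img=c1 if cam=='top' else c2
    # cv2 resize pixel centre: dst=(src+.5)*5-.5
    m=np.array([[(x-off[0]+.5)*5-.5+off[2],(y-off[1]+.5)*5-.5] for x,y in pts],np.float32)
    return cv2.remap(img,m[:,0].reshape(1,-1),m[:,1].reshape(1,-1),cv2.INTER_LINEAR)[0]
def score(p,cam,pr=False):
    M=M0+p[0]*u+p[1]*l+p[2]*n
    g=samp(cam,M,.0240)-samp(cam,M,.0270)
    if cam=='top': g=-np.abs(g)*-1
    return -np.mean(np.clip(g,-40,60))
for cam in('scene','top'):
    best=[]
    for t in np.arange(-.008,.009,.001):
        row=[(score((t,y,0),cam),y) for y in np.arange(-.006,.0061,.001)]
        b=min(row); best.append((round(t*1e3),round(b[1]*1e3),round(float(-b[0]),1)))
    print(cam,best)
# joint 3D
g=[(score((t,y,z),'scene')+score((t,y,z),'top'),t,y,z) for t in np.arange(-.008,.0081,.002) for y in np.arange(-.004,.0041,.002) for z in np.arange(-.006,.0061,.002)]
print(sorted(g)[:6])
E
python3 rim.py
```

```text
Traceback (most recent call last):
  File "rim.py", line 21, in <module>
    row=[(score((t,y,0),cam),y) for y in np.arange(-.006,.0061,.001)]
          ~~~~~^^^^^^^^^^^^^
  File "rim.py", line 15, in score
    g=samp(cam,M,.0240)-samp(cam,M,.0270)
      ~~~~^^^^^^^^^^^^^
  File "rim.py", line 7, in samp
    pts=[proj(cam,M+r*(np.cos(a)*n+np.sin(a)*l)) for a in A]
         ~~~~^^^^^^^^^^^^^^^^^^^^^^^^^^^^^^^^^^^
  File "h.py", line 16, in proj
    p,E=P(n); c=E[:3,:3]@np.array(X)+E[:3,3]; return p['fx']*c[0]/c[2]+p['cx'],p['fy']*c[1]/c[2]+p['cy']
        ~^^^
  File "h.py", line 10, in P
    p=viewer.camera_params(n); E=np.array(p['extrinsics']); return p,E
ValueError: time passes only in moves, steps and waits
```

Too many parameter calls; cache them.

```bash
sed -i 's/^def P(n):/import functools\n@functools.lru_cache\ndef P(n):/' h.py; python3 rim.py; python3 -c "
from h import *
print(manip.observe()['time_s'])"
```

```text
scene [(-8, 4, 45.9), (-7, 4, 46.2), (-6, 3, 46.6), (-5, 3, 46.9), (-4, 3, 46.9), (-3, 3, 46.8), (-2, 2, 46.8), (-1, 2, 46.9), (0, 2, 46.8), (1, 2, 46.7), (2, 2, 46.4), (3, 1, 46.0), (4, 1, 45.9), (5, 1, 45.7), (6, 1, 45.3), (7, 1, 44.7), (8, 1, 44.1)]
top [(-8, 4, 11.7), (-7, 6, 11.7), (-6, 4, 12.5), (-5, 4, 14.2), (-4, 4, 16.8), (-3, 4, 19.1), (-2, 5, 20.1), (-1, 5, 20.1), (0, 5, 19.4), (1, 5, 18.3), (2, 5, 17.0), (3, 4, 15.9), (4, 4, 14.7), (5, 5, 14.1), (6, 5, 13.5), (7, 5, 12.9), (8, 4, 12.5)]
[(np.float32(-64.53193), np.float64(-0.002), np.float64(0.004), np.float64(0.0)), (np.float32(-63.544952), np.float64(-0.002), np.float64(0.002), np.float64(0.0)), (np.float32(-62.756462), np.float64(-0.004), np.float64(0.004), np.float64(-0.002)), (np.float32(-62.287033), np.float64(0.0), np.float64(0.002), np.float64(0.002)), (np.float32(-62.203896), np.float64(-0.004), np.float64(0.004), np.float64(0.0)), (np.float32(-62.071415), np.float64(0.0), np.float64(0.004), np.float64(0.0))]
14.9
```

```bash
cat > ax.py <<'E'
from h import *
M=np.array([.5005,.1625,.15]);h=np.radians(-10.5);u=np.array([np.cos(.5236)*np.cos(h),np.cos(.5236)*np.sin(h),.5]);l=np.array([-np.sin(h),np.cos(h),0]);n=np.cross(u,l)
im,d=grab('scene');p,E=P('scene'); v,q=np.mgrid[:420,:560]
X=((np.stack([(q-p['cx'])/p['fx']*d,(v-p['cy'])/p['fy']*d,d],-1)-E[:3,3])@E[:3,:3])[d>0]
r=X-M;s=r@u;a=r@l;b=r@n;rr=np.hypot(a,b)
k=(rr<.012)&(s>.10)&(s<.15);print('cap disc',k.sum(),np.percentile(s[k],[10,50,90]).round(4),'centre lat,n',a[k].mean().round(4),b[k].mean().round(4))
k=(rr<.027)&(rr>.0205)&(abs(s)<.012)&(b<.01);print('rim',k.sum(),np.percentile(s[k],[10,50,90]).round(4))
im,d=grab('top')
for ang in(-55,-65,-75,-85):
    o=.012*(np.cos(np.radians(ang))*n+np.sin(np.radians(ang))*l);T=np.arange(-.006,.0141,.001)
    print(ang,[int(cv2.getRectSubPix(im,(1,1),tuple(map(float,proj('top',M+u*t+o))))[0,0].mean()) for t in T])
E
python3 ax.py
```

```text
cap disc 92 [0.1226 0.1259 0.1279] centre lat,n -0.0005 0.0006
rim 31 [-0.0014  0.0008  0.0029]
-55 [121, 115, 112, 109, 106, 104, 102, 100, 91, 82, 73, 66, 58, 52, 52, 55, 57, 60, 63, 67, 68]
-65 [119, 115, 111, 108, 105, 104, 103, 101, 94, 88, 82, 77, 72, 69, 72, 75, 79, 84, 90, 96, 97]
-75 [121, 119, 117, 115, 116, 117, 118, 115, 112, 109, 105, 100, 95, 96, 98, 100, 106, 114, 122, 125, 128]
-85 [127, 127, 126, 127, 129, 130, 130, 129, 128, 125, 120, 116, 114, 115, 117, 121, 130, 139, 146, 149, 151]
```

```bash
python3 -m jog '[[[-0.0026,0,0.0015,0],[-0.0026,0,0.0015,0],[0,0,0,0],[0,0,0,0],[0,0,0,0]]]'; python3 ax.py
```

```text
time_s: 15.42
tool_pos: [0.5493, 0.155, 0.1788]
ee_rot: [0.0, 0.996, -0.091, 0.0]
force: [-0.5, 0.2, -2.1]
finger_gap: 0.0224
gripper_force: 39.6
cap disc 86 [0.1176 0.1199 0.1229] centre lat,n -0.0001 -0.0
rim 33 [-0.0024  0.0002  0.002 ]
-55 [117, 109, 96, 82, 69, 61, 54, 47, 49, 52, 55, 57, 59, 61, 61, 61, 60, 62, 64, 65, 66]
-65 [117, 109, 98, 88, 79, 72, 66, 63, 67, 71, 75, 78, 81, 83, 83, 83, 85, 87, 91, 93, 93]
-75 [120, 112, 105, 99, 94, 89, 85, 87, 91, 94, 97, 101, 104, 106, 108, 110, 113, 117, 121, 122, 121]
-85 [124, 120, 116, 112, 108, 104, 104, 107, 109, 112, 115, 119, 122, 125, 128, 131, 136, 140, 143, 143, 142]
```

```bash
python3 -m jog '[[[-0.0009,0,0.0005,0],[0,0,0,0],[0,0,0,0],[0,0,0,0]]]'; python3 -m jog '[[[0,0,0,0],[0,0,0,0],[0,0,0,0],[0,0,0,0],[0,0,0,0],[0,0,0,0]]]' 0.6; python3 -m jog '[[[0,0,-0.02,0],[0,0,-0.03,0],[0,0,-0.03,0],[0,0,-0.03,0],[0,0,-0.03,0],[0,0,0,0],[0,0,0,0]]]'; python3 ax.py; python3 fit.py
```

```text
time_s: 15.85
tool_pos: [0.5485, 0.1551, 0.1783]
ee_rot: [0.0, 0.996, -0.091, 0.0]
force: [1.1, -0.1, -1.1]
finger_gap: 0.0227
gripper_force: 39.6
time_s: 16.35
tool_pos: [0.5486, 0.1551, 0.1785]
ee_rot: [-0.0, 0.996, -0.091, 0.0]
force: [-0.2, -0.1, -0.2]
finger_gap: 0.0684
gripper_force: 0.0
time_s: 16.93
tool_pos: [0.5495, 0.1552, 0.3213]
ee_rot: [-0.001, 0.996, -0.091, 0.003]
force: [0.9, -0.5, -0.3]
finger_gap: 0.0685
gripper_force: 0.0
cap disc 63 [0.1114 0.1162 0.1188] centre lat,n -0.0006 -0.0027
rim 45 [-0.0028  0.0006  0.0025]
-55 [100, 86, 76, 65, 55, 67, 80, 93, 99, 103, 108, 108, 108, 108, 108, 107, 106, 106, 106, 106, 105]
-65 [101, 90, 78, 66, 62, 72, 82, 90, 94, 99, 102, 102, 102, 103, 103, 103, 102, 102, 103, 103, 103]
-75 [105, 93, 82, 69, 76, 82, 89, 94, 98, 103, 104, 105, 106, 106, 106, 107, 107, 107, 108, 108, 109]
-85 [107, 95, 84, 82, 86, 90, 94, 99, 103, 106, 107, 108, 109, 110, 109, 110, 111, 111, 112, 112, 114]
['top'] [ 0.4994  0.1632 -9.7251] 192 resid 0.0016 flange s [-0.0059 -0.0024 -0.0002  0.0009  0.002 ] 48
ball [0.583  0.2495 0.143 ] 0
['scene'] [  0.5052   0.1616 -10.7368] 47 resid 0.0014 flange s [-0.007  -0.0052 -0.0037 -0.0024 -0.0012] 64
ball [0.5833 0.2501 0.1418] 90
['top', 'scene'] [  0.5003   0.1633 -10.1517] 234 resid 0.0016 flange s [-0.0072 -0.0022 -0.0001  0.0012  0.0028] 106
ball [0.5833 0.2501 0.1418] 90
```

```bash
cat > cap.py <<'E'
from h import *
M=np.array([.5005,.1625,.15]);h=np.radians(-10.5);u=np.array([np.cos(.5236)*np.cos(h),np.cos(.5236)*np.sin(h),.5]);l=np.array([-np.sin(h),np.cos(h),0]);n=np.cross(u,l)
z=np.load('scene.npz');d=z['d'];p,E=P('scene'); v,q=np.mgrid[:420,:560]
X=((np.stack([(q-p['cx'])/p['fx']*d,(v-p['cy'])/p['fy']*d,d],-1)-E[:3,3])@E[:3,:3])
r=X-M;s=r@u;a=r@l;b=r@n
k=(d>0)&(abs(a)<.011)&(s>.095)&(s<.14)&(abs(b)<.03)
for lo in np.arange(-.027,.027,.003):
    m=k&(b>=lo)&(b<lo+.003)
    if m.any(): print(f'{lo*1e3+1.5:.0f}: s {np.median(s[m])*1e3:.1f} n{m.sum()}',end='; ')
print()
k=(d>0)&(abs(a)<.004)&(s>.0)&(s<.1)&(b<.03)&(b>0)
for lo in np.arange(0,.1,.01):
    m=k&(s>=lo)&(s<lo+.01)
    if m.any(): print(f's{lo*1e3+5:.0f}: b {np.median(b[m])*1e3:.1f} n{m.sum()}',end='; ')
E
python3 cap.py
```

```text
-26: s 115.9 n6; -22: s 116.1 n9; -20: s 116.6 n9; -17: s 116.1 n11; -14: s 117.4 n15; -11: s 117.8 n12; -8: s 116.6 n10; -5: s 116.1 n12; -2: s 116.7 n19; 1: s 113.4 n15; 4: s 112.7 n5; 
s5: b 20.6 n7; s15: b 6.1 n5; s25: b 5.5 n3; s35: b 4.7 n2; s45: b 4.9 n4; s55: b 4.0 n4; s65: b 3.6 n5; s75: b 2.5 n4; s85: b 1.5 n4; s95: b 1.8 n4;
```

Released: the band is ~2–3 mm too deep (scene and top averaged). Regrip, pull out 3.5 mm to allow for the release slip.

```bash
python3 -m jog '[[[0,0,0.03,0],[0,0,0.035,0],[0,0,0.035,0],[0,0,0.028,0],[0,0,0.014,0],[0,0,0,0],[0,0,0,0]]]'; python3 -m jog '[[[0,0,0,0],[0,0,0,0],[0,0,0,0],[0,0,0,0],[0,0,0,0],[0,0,0,0],[0,0,0,0],[0.0015,0,-0.0009,0],[0.0015,0,-0.0009,0],[0,0,0,0],[0,0,0,0],[0,0,0,0]]]' -1 30;  python3 -m jog '[[[0,0,0,0],[0,0,0,0],[0,0,0,0],[0,0,0,0],[0,0,0,0],[0,0,0,0]]]' 0.6; python3 -m jog '[[[0,0,-0.02,0],[0,0,-0.03,0],[0,0,-0.03,0],[0,0,-0.03,0],[0,0,-0.03,0],[0,0,0,0],[0,0,0,0]]]'; python3 ax.py; python3 cap.py
```

```text
time_s: 17.62
tool_pos: [0.547, 0.1549, 0.1738]
ee_rot: [0.0, 0.996, -0.092, -0.003]
force: [1.1, 0.5, -0.2]
finger_gap: 0.0682
gripper_force: 0.0
time_s: 18.62
tool_pos: [0.5498, 0.155, 0.1774]
ee_rot: [-0.0, 0.996, -0.091, -0.003]
force: [-5.7, 1.1, 3.7]
finger_gap: 0.0226
gripper_force: 30.6
time_s: 19.12
tool_pos: [0.5516, 0.1545, 0.1781]
ee_rot: [0.0, 0.996, -0.092, 0.0]
force: [0.3, 1.2, -0.2]
finger_gap: 0.0685
gripper_force: 0.0
time_s: 19.7
tool_pos: [0.5526, 0.1546, 0.3211]
ee_rot: [-0.001, 0.996, -0.091, 0.003]
force: [-1.0, 0.1, 0.1]
finger_gap: 0.0681
gripper_force: 0.0
cap disc 61 [0.1113 0.1172 0.1191] centre lat,n -0.0006 -0.0029
rim 43 [-0.0021  0.0001  0.0024]
-55 [99, 85, 74, 64, 54, 65, 79, 91, 97, 102, 106, 107, 107, 106, 106, 106, 106, 106, 106, 106, 106]
-65 [101, 89, 78, 65, 61, 70, 79, 87, 92, 97, 100, 100, 101, 101, 102, 102, 103, 103, 104, 105, 105]
-75 [104, 92, 80, 68, 73, 79, 85, 90, 96, 101, 103, 104, 105, 105, 106, 107, 108, 110, 113, 113, 112]
-85 [105, 94, 82, 80, 83, 86, 90, 96, 101, 104, 105, 107, 108, 109, 110, 112, 115, 117, 118, 118, 118]
-26: s 115.5 n6; -22: s 117.1 n8; -20: s 116.7 n9; -17: s 115.8 n12; -14: s 116.6 n12; -11: s 118.1 n14; -8: s 116.8 n11; -5: s 116.9 n14; -2: s 117.5 n17; 1: s 115.0 n14; 4: s 114.8 n4; 
s5: b 8.2 n7; s15: b 6.6 n4; s25: b 6.1 n4; s35: b 4.7 n4; s45: b 4.3 n2; s55: b 3.9 n5; s65: b 3.5 n5; s75: b 2.7 n3; s85: b 2.1 n4; s95: b 2.5 n5;
```

```bash
python3 -m jog '[[[0,0,0.03,0],[0,0,0.035,0],[0,0,0.035,0],[0,0,0.028,0],[0,0,0.017,0],[0,0,0,0],[0,0,0,0]]]'; python3 -m jog '[[[0,0,0,0],[0,0,0,0],[0,0,0,0],[0,0,0,0],[0,0,0,0],[0,0,0,0],[0,0,0,0],[0,0,0,0]]]' -1 50; python3 -m jog '[[[0,0,-0.0015,0],[0,0,-0.0015,0],[0.0018,0,-0.001,0],[0.0018,0,-0.001,0],[0,0,0,0],[0,0,0,0],[0,0,0,0]]]'; python3 ax.py; python3 cap.py
```

```text
time_s: 20.38
tool_pos: [0.5498, 0.1543, 0.1704]
ee_rot: [0.001, 0.996, -0.091, -0.003]
force: [0.2, 0.2, 0.6]
finger_gap: 0.0682
gripper_force: 0.0
time_s: 21.05
tool_pos: [0.5525, 0.1545, 0.1745]
ee_rot: [-0.0, 0.996, -0.091, 0.002]
force: [1.6, -0.8, 4.9]
finger_gap: 0.0221
gripper_force: 49.7
time_s: 21.63
tool_pos: [0.5546, 0.1539, 0.1774]
ee_rot: [0.0, 0.996, -0.091, -0.001]
force: [0.2, -0.6, -1.7]
finger_gap: 0.0222
gripper_force: 49.4
cap disc 74 [0.112  0.1204 0.123 ] centre lat,n -0.0004 -0.0019
rim 33 [-0.0027 -0.0004  0.0038]
-55 [122, 116, 103, 90, 77, 66, 55, 44, 49, 57, 65, 66, 67, 67, 64, 61, 57, 54, 52, 50, 48]
-65 [121, 113, 101, 89, 78, 68, 58, 54, 63, 72, 79, 81, 82, 82, 78, 74, 71, 70, 70, 69, 67]
-75 [122, 112, 102, 93, 84, 75, 66, 72, 79, 86, 89, 92, 95, 94, 93, 92, 92, 94, 95, 95, 93]
-85 [121, 113, 105, 97, 88, 80, 80, 86, 91, 95, 99, 102, 105, 105, 106, 108, 110, 113, 115, 113, 112]
-26: s 117.5 n2; -22: s 118.7 n5; -20: s 120.6 n14; -17: s 119.9 n10; -14: s 119.1 n12; -11: s 119.6 n14; -8: s 120.5 n13; -5: s 121.3 n11; -2: s 119.5 n14; 1: s 112.8 n15; 4: s 118.7 n15; 
s35: b 5.6 n1; s55: b 5.0 n5; s65: b 3.8 n3; s75: b 4.0 n5; s85: b 3.0 n4; s95: b 2.7 n4;
```

```bash
python3 -m jog '[[[0,0,0,0],[0,0,0,0],[0,0,0,0],[0,0,0,0],[0,0,0,0],[0,0,0,0]]]' 0.6; python3 -m jog '[[[0,0,-0.02,0],[0,0,-0.03,0],[0,0,-0.03,0],[0,0,-0.03,0],[0,0,-0.03,0],[0,0,0,0],[0,0,0,0]]]'; python3 ax.py; python3 cap.py
```

```text
time_s: 22.23
tool_pos: [0.5551, 0.1539, 0.1784]
ee_rot: [-0.0, 0.996, -0.091, 0.0]
force: [0.4, -0.7, 0.6]
finger_gap: 0.0684
gripper_force: 0.0
time_s: 22.82
tool_pos: [0.556, 0.154, 0.3211]
ee_rot: [-0.001, 0.996, -0.091, 0.003]
force: [-0.9, 1.1, -0.7]
finger_gap: 0.0679
gripper_force: 0.0
cap disc 64 [0.1125 0.1202 0.1225] centre lat,n -0.0004 -0.0026
rim 41 [-0.0013  0.0004  0.0037]
-55 [124, 119, 109, 100, 90, 77, 65, 51, 57, 65, 73, 82, 90, 99, 103, 104, 106, 106, 106, 106, 105]
-65 [121, 115, 106, 98, 87, 74, 61, 53, 58, 62, 68, 78, 88, 96, 99, 101, 103, 104, 105, 105, 105]
-75 [122, 115, 107, 100, 89, 77, 66, 68, 72, 76, 83, 92, 99, 103, 105, 108, 109, 111, 113, 113, 112]
-85 [123, 116, 109, 100, 91, 81, 78, 81, 84, 89, 95, 102, 106, 108, 111, 113, 115, 118, 119, 118, 118]
-26: s 118.0 n1; -22: s 119.3 n10; -20: s 121.1 n14; -17: s 120.9 n10; -14: s 119.5 n9; -11: s 120.4 n13; -8: s 120.5 n14; -5: s 120.5 n13; -2: s 119.2 n15; 1: s 119.1 n17; 4: s 114.2 n6; 
s5: b 8.3 n8; s15: b 6.4 n4; s25: b 5.9 n5; s35: b 5.2 n3; s45: b 4.5 n4; s55: b 3.7 n4; s65: b 3.4 n4; s75: b 3.4 n2; s85: b 2.5 n6; s95: b 1.3 n5;
```

Band is within ~1 mm of the rim by both cameras. Now the lever: shut the gripper, go behind the ball.

```bash
python3 -m jog '[[[0.018,-0.033,0,0],[0.018,-0.033,0,0],[0.018,-0.033,0,0],[0,0,0,0],[0,0,0,0],[0,0,0,0],[0,0,0.03,0],[0,0,0.035,0],[0,0,0.035,0],[0,0,0.035,0],[0,0,0.03,0],[0,0,0.018,0],[0,0,0,0],[0,0,0,0]]]' -1 40; python3 -m jog '[[[-0.01,0,0,0],[-0.01,0,0,0],[-0.01,0,0,0],[-0.01,0,0,0],[-0.01,0,0,0],[-0.01,0,0,0],[0,0,0,0]]]'
```

```text
time_s: 24.08
tool_pos: [0.625, 0.2403, 0.1344]
ee_rot: [0.0, 0.996, -0.092, -0.001]
force: [-0.1, 0.3, 1.1]
finger_gap: -0.0004
gripper_force: 0.0
time_s: 24.67
tool_pos: [0.5647, 0.253, 0.135]
ee_rot: [0.0, 0.996, -0.091, -0.001]
force: [1.2, 0.8, 0.1]
finger_gap: 0.0002
gripper_force: 0.0
```

```bash
python3 -m jog '[[[-0.01,0,0,0],[-0.01,0,0,0],[-0.008,0,0,0],[0,0,0,0],[0,0,0,0]]]'; cat > ball.py <<'E'
from h import *
from scipy.optimize import least_squares
for n in('scene','top'):
    im,d=grab(n);p,E=P(n); v,q=np.mgrid[:420,:560]
    X=((np.stack([(q-p['cx'])/p['fx']*d,(v-p['cy'])/p['fy']*d,d],-1)-E[:3,3])@E[:3,:3])[d>0]
    b=X[(np.hypot((X[:,1]-.260)*.98+(X[:,0]-.53)*.18,0)<.016)&(abs(X[:,0]-.535)<.07)&(X[:,2]>.125)&(X[:,2]<.17)]
    if len(b)<12: print(n,len(b)); continue
    o=least_squares(lambda c:np.linalg.norm(b-c,axis=1)-.013,b.mean(0)-[0,0,.008],loss='soft_l1',f_scale=.002);print(n,o.x.round(4),len(b),o.cost, b[:,0].min().round(3),b[:,0].max().round(3))
E
python3 ball.py
```

```text
time_s: 25.08
tool_pos: [0.5389, 0.2576, 0.1349]
ee_rot: [0.0, 0.996, -0.091, -0.0]
force: [-0.4, 0.7, -0.2]
finger_gap: -0.0004
gripper_force: 0.0
scene [0.5422 0.2553 0.1481] 147 0.0009308046672974548 0.519 0.556
top [0.518  0.2591 0.1423] 30 0.00013591716681421383 0.503 0.53
```

```bash
python3 -m jog '[[[-0.005,0,0,0],[0,0,0,0],[0,0,0,0]]]';python3 -m jog '[[[-0.005,0,0,0],[0,0,0,0],[0,0,0,0]]]'; python3 -m jog '[[[-0.003,0,0,0],[0,0,0,0],[0,0,0,0]]]'
```

```text
time_s: 25.43
tool_pos: [0.5346, 0.2584, 0.1351]
ee_rot: [0.0, 0.996, -0.091, -0.0]
force: [0.1, -0.2, 0.1]
finger_gap: -0.0003
gripper_force: 0.0
time_s: 25.68
tool_pos: [0.5315, 0.2589, 0.1355]
ee_rot: [-0.0, 0.996, -0.091, 0.003]
force: [6.1, -0.7, -2.1]
finger_gap: 0.0002
gripper_force: 2.8
time_s: 25.93
tool_pos: [0.5313, 0.2589, 0.1356]
ee_rot: [-0.0, 0.996, -0.091, 0.007]
force: [12.7, -1.4, -8.0]
finger_gap: 0.0
gripper_force: 6.4
```

Stop reached (12.7 N). Back off, rise and verify.

```bash
python3 -m jog '[[[0.01,0,0,0],[0.015,0,0,0],[0.015,0,0,0],[0,0,-0.02,0],[0,0,-0.03,0],[0,0,-0.035,0],[0,0,-0.035,0],[0,0,-0.035,0],[0,0,-0.03,0],[0.02,-0.035,0,0],[0.02,-0.035,0,0],[0.02,-0.035,0,0],[0.01,-0.03,0,0],[0,0,0,0],[0,0,0,0],[0,0,0,0]]]'; python3 ball.py; python3 ax.py; python3 cap.py
```

```text
time_s: 27.27
tool_pos: [0.6592, 0.3722, 0.3195]
ee_rot: [0.001, 0.996, -0.091, -0.001]
force: [0.2, 1.0, 0.8]
finger_gap: 0.0002
gripper_force: 0.0
scene [0.51   0.2627 0.1379] 92 0.00010086315764794971 0.502 0.525
top [0.5073 0.2628 0.1401] 66 6.677808520839065e-05 0.493 0.517
cap disc 62 [0.1137 0.1208 0.1227] centre lat,n -0.0006 -0.0024
rim 41 [-0.0016  0.0005  0.0027]
-55 [160, 155, 143, 130, 117, 101, 85, 68, 76, 88, 99, 110, 122, 134, 138, 140, 142, 143, 142, 142, 142]
-65 [157, 150, 137, 124, 109, 90, 72, 61, 68, 75, 83, 96, 109, 120, 123, 126, 128, 129, 130, 131, 130]
-75 [160, 148, 136, 124, 107, 90, 73, 75, 79, 83, 92, 102, 112, 116, 119, 122, 123, 125, 126, 126, 125]
-85 [160, 149, 138, 123, 107, 90, 84, 85, 86, 90, 98, 106, 111, 114, 117, 119, 120, 122, 123, 122, 122]
-22: s 119.5 n11; -20: s 120.4 n15; -17: s 120.8 n10; -14: s 120.3 n13; -11: s 120.5 n11; -8: s 121.1 n15; -5: s 121.4 n13; -2: s 120.1 n11; 1: s 119.2 n19; 4: s 117.7 n7; 
s5: b 7.5 n5; s15: b 6.1 n5; s25: b 5.1 n3; s35: b 5.1 n4; s45: b 4.2 n4; s55: b 3.8 n4; s65: b 3.2 n6; s75: b 2.5 n3; s85: b 1.8 n5; s95: b 1.8 n4;
```

Ball is at (0.508, 0.263, 0.139), the predicted end position; the tube is unchanged and the robot is clear.

```bash
python3 -c "
from workcell import manip
print(manip.finish_job())"
```

```text
the job is handed in; nothing more can be done
None
```

The job is handed in: the tube is in the sleeve with its band level with the rim to within about 1–2 mm by camera, and the clamp lever was then pushed over to its stop; on the way the tube dropped once back into its cradle while I tilted it, and it was regripped in the sleeve to correct the depth.

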